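Clip a filter plate to its leaning optical mount

TASK

On the leaning mount, first slide the loose filter plate gently along its ledge until it is against the end stop. Then take the wide spring clip off the rail by squeezing its handles, and clip the filter plate to the back plate behind it: over the middle of their top edges, in line with the leaning plates, pushed down fully home and let go so that both jaws grip. Leave the narrow clip on the rail and the other things on the table where they are.

Things in the scene. Friction and masses are not known exactly. Their poses are not given: they have to be found in the camera images.
- mount: Fixed aluminium base of the filter mount, a plate 100 x 160 x 10 mm (x, y, z). Origin: centre of its underside, on the table. Its +x is the front side, turned away from the robot (yaw within about 0.35 rad of the world's); z is up. The holder stands on it.
- holder: Fixed leaning part of the mount: ledge and back plate. Origin: middle of the ledge's top, on the back plate's front face, 55 mm above the table. x: out of the back plate's front; y: along the ledge; z: up the plate, which leans back 0.30 rad (top towards the robot). Back plate y -30 to 30, 75 high, x -5 to 0. Ledge y -80 to 80; its front lip is 7 high at x 9 to 13 mm.
- stop (a point): End stop, an aluminium block on the ledge: y 40 to 50, x -3 to 13, 30 mm high in the holder's frame. This point: middle of its face that the filter plate meets, 15 mm above the ledge (x 2.5, y 40, z 15 mm in the holder's frame).
- filter: Loose dark metal filter plate with a round amber window, 80 wide (y), 75 high (z), 5 thick (x), 60-125 g, leaning on the back plate. Origin: middle of its lower edge. Axes as the holder's. Starts 12 to 24 mm short of its place, towards -y; at the stop its origin is at x 2.5, y 0, z 0 mm in the holder's frame. Sticks out past the back plate: push its -y edge. Slides with under 2 N; never press it over 40 N.
- rail: Fixed clip rail: an upright steel plate 6 thick (x), 150 long (y), upper edge 90 mm above the table, on a foot 80 x 160 x 10 mm. Origin: centre of its underside. Both clips sit on its upper edge, 45 mm to either side of the middle; which is where varies.
- clip: Wide steel spring clip, 28 mm wide along y, 70 g. Origin: centre of its spine, between the two hinge pins (x +8, -8 mm). z: up from jaws to handles; x: across the jaws. The spine's underside, 3 mm below the origin, rests on the edge of what is clipped. Round lips grip 25 mm below the origin; jaws end at 27. Home on the mount its origin is at z = 78 mm in the holder's frame, x about 0.
- clip_handles (a point): Point between the clip's two flat handles, 22 mm above its origin: where to squeeze, along the clip's x. Handles are 25 wide (y), end about 35 mm above the origin, spread 43 mm over their tops on the rail; squeezed right in they are parallel, 19 mm over the outsides. About 9 N holds them in; 20 to 30 N is firm and safe. Mouth then 21 mm at the lips. Jaws press with about 6 N on 10 mm.
- clip_front (a joint): Angle of the jaw with the handle on the clip's +x side, rad: 0 fully shut, 0.11 on the rail, 0.19 on the 10 mm of filter plus back plate, 0.42 fully squeezed open (stop).
- clip_back (a joint): The same for the jaw and handle on the clip's -x side.
- small_clip: The narrow spring clip, otherwise the same shape, 14 mm wide, on the other end of the rail. Same frame as the wide clip. To be left there.
- lens_post: Bystander: lens on a short post, 44 mm round foot, 86 mm tall. Origin: centre of its underside.
- lens_cap: Bystander: black lens cap, 40 mm across, 14 high. Origin: centre of its underside.
- hex_driver: Bystander: screwdriver 160 mm long, lying. Origin: on its underside near the middle.
- solvent: Bystander: clear bottle, 52 mm across, 120 high. Origin: centre of its underside.
- mirror_mount: Bystander: mirror mount, 50 x 50 x 67 mm. Origin: centre of its underside.
- screw_tray: Bystander: divided tray 100 x 140 x 25 mm. Origin: centre of its underside.
- beam_block: Bystander: black block 50 x 70 x 50 mm. Origin: centre of its underside.
Not all that is in view belongs to the job. What is shaped like the filter but turquoise is not meant.

How it is judged:
By the outcome, as a careful person would: the job done as asked, in the order asked, and still so for the second after the job is handed in, with the robot touching nothing.
It also fails if it takes over 58 s, if anything falls off the work surface, if the arm or the gripper's body presses on something with over 40 N, if the wrist force passes 120 N, or if a joint passes its speed limit or range.

ROBOT

A 7-joint arm with a two-finger parallel gripper is mounted at the origin on the work surface. World frame = base frame: x ahead of the robot, y to its left, z up, the work surface at z = 0. Lengths are in m, angles in rad, forces in N, time in s.
With the tool pointing down it reaches from about 0.425 to 0.95 m from the base axis. Payload 16.7 kg.
Tool frame: the origin (TCP) lies midway between the tips of the shut fingers; the grasp point (between the pads) lies 19 mm behind it; z points along the fingers, y is the direction in which the jaws open and shut (so a half turn about z gives the same grasp; the last joint's range is limited). The gripper opens to 94 mm and grips with 3 to 60 N. Pads are 16 mm wide; open, the fingers measure 119 mm over their backs; the gripper's body (75 mm by 177 mm) begins 78 mm behind the grasp point.
Start: joints at [1.121, 0.426, 0.074, 1.606, -0.034, 1.111, -0.067], TCP at [0.199, -0.645, 0.205] pointing down, gripper open.
Joint ranges: [-2.85, 2.85], [-0.5, 2.14], [-1.23, 1.37], [0.21, 2.46], [-1.02, 4.16], [0.16, 2.05], [-2.73, 2.73]. Speed limits (rad/s): [1.89, 1.89, 2.39, 2.39, 3.01, 3.01, 3.01].

INTERFACE

Orientations are given as a unit quaternion [w, x, y, z].
In Python, from workcell import * gives the robot as it stands. The module is installed in compiled form; this text tells all that it offers.
- The arm moves only by the tool move_arm, never from a script. Its argument "rows" is a list of rows, each a list of 7 numbers: the finger opening in cm, from 0 to 9.4, then the shift along the tool's x, y, z in cm, then the turn, a rotation vector about the tool's x, y, z in degrees. A call has 1 to 20 rows; each row is the pose to reach, as a shift and turn from the pose commanded when the call began, along the tool's axes at that moment; what a row does not reach only later rows make up. A row lasts 1/8 s, in which the tool goes at most 62.5 mm and 10.7 degrees, less where a joint would pass 70% of its speed; a pose out of reach is approached as far as the arm can. A call with a gripper value outside its range is refused whole. The fingers move at their own pace and stop on an object; "grip_force" is the grip in N (left out, the last holds). Time passes only in rows, so rows that repeat a pose let the fingers close. It gives the time, the measured TCP pose, the force and the opening at its end, in the units of the state.
- state(): the state, without advancing time (a new reading comes with each control period).
- read_camera(name): name is "side" or "top" or "wrist"; returns the picture (400x640x3 uint8, red, green, blue); there is no depth.
- camera_model(name): a dict with "fx", "fy", "cx", "cy" (pixels), "dist" ([k1, k2, p1, p2, k3] as OpenCV has them; the pictures are not rectified), "cam_to_world" (4x4, takes a point from camera to world coordinates); the wrist camera has in their place "tool_from_camera" (4x4, takes a point from camera to tool coordinates, whose origin is the TCP and whose axes are the flange's). Camera axes: x right, y down, z forward; pixel columns grow to the right and rows downward; lengths in m; the calibration is good to about 2 mm. A picture is of the moment at which its call begins: read the wrist's pose just before it. camera_model takes no time and is no camera call.
- hand_in(): hands the job in, once; it reports no verdict.
The state is a dict: "time": time; "q": joint angles; "joint_velocities": joint speeds; "joint_torque": joint torques, N m; "ee_pos": TCP position; "orientation": TCP orientation; "wrist_force": force on the tool from outside, world axes, zero at the start; "wrist_torque": the same for the moment, N m; "grip_width": finger opening in m.
Only numpy, scipy, OpenCV 4.12 (cv2) and the standard library are available. Lean on these libraries where they do the work, as an engineer would, in place of code of your own. Each camera call takes 0.05 s, during which the arm holds its last target. There are 200 camera calls.

## Working session

There is one attempt and no reset: what is moved stays moved. The work goes in short steps, Python scripts to look and compute and a tool call to move; the robot and the scene stay as the last step left them, time stands still between calls to the robot, and variables do not carry over. Pictures are saved under pics/ and viewed, about 8 in all and at most 12, crops included, and the job is handed in when it is done.

Besides the shell and the picture viewer there is one more tool, called after "Call:" as name(argument=value, ...) on one line, values as JSON. move_arm: Moves the arm, as the interface text tells. Its arguments: {"type":"object","properties":{"rows":{"type":"array","items":{"type":"array","items":{"type":"number"}}},"grip_force":{"type":"number"}},"required":["rows"]}

```bash
mkdir -p pics; cat > h.py <<'E'
import numpy as np, cv2
from workcell import *
from scipy.spatial.transform import Rotation as R
def rot(q): return R.from_quat([q[1],q[2],q[3],q[0]]).as_matrix()
def snap(name,fn=None):
    s=state(); im=read_camera(name); m=dict(camera_model(name))
    if name=="wrist":
        T=np.eye(4);T[:3,:3]=rot(s["orientation"]);T[:3,3]=s["ee_pos"]
        m["cam_to_world"]=T@np.array(m["tool_from_camera"])
    if fn: cv2.imwrite("pics/"+fn,im[:,:,::-1])
    np.savez("pics/"+(fn or name)+".npz",im=im,**{k:np.array(v) for k,v in m.items() if k in("fx","fy","cx","cy","dist","cam_to_world")})
    return im,m
def load(fn): 
    d=np.load("pics/"+fn+".npz"); return d["im"],{k:d[k] for k in d.files if k!="im"}
def ray(m,px):
    K=np.array([[m["fx"],0,m["cx"]],[0,m["fy"],m["cy"]],[0,0,1.]],float)
    p=cv2.undistortPoints(np.array(px,float).reshape(1,1,2),K,np.array(m["dist"],float)).ravel()
    T=np.array(m["cam_to_world"]);d=T[:3,:3]@[p[0],p[1],1];return T[:3,3],d/np.linalg.norm(d)
def plane(m,px,z):
    o,d=ray(m,px);return o+d*(z-o[2])/d[2]
def tri(*mp):
    A=np.zeros((3,3));b=np.zeros(3);rs=[ray(m,p) for m,p in mp]
    for o,d in rs: P=np.eye(3)-np.outer(d,d);A+=P;b+=P@o
    x=np.linalg.solve(A,b);return x,[np.linalg.norm((np.eye(3)-np.outer(d,d))@(x-o)) for o,d in rs]
def proj(m,X):
    K=np.array([[m["fx"],0,m["cx"]],[0,m["fy"],m["cy"]],[0,0,1.]],float)
    T=np.linalg.inv(np.array(m["cam_to_world"]));
    return cv2.projectPoints(np.array(X,float).reshape(-1,1,3),cv2.Rodrigues(T[:3,:3])[0],T[:3,3],K,np.array(m["dist"],float))[0].reshape(-1,2)
E
python3 - <<'E'
from h import *
np.set_printoptions(precision=4,suppress=True)
a,ma=snap("top","top0.png");b,mb=snap("side","side0.png")
for m in(ma,mb,camera_model("wrist")):print({k:np.array(v) for k,v in m.items()})
cv2.imwrite("pics/tw.png",np.vstack([a,b])[:,:,::-1])
print(state())
E
```

```text
{'fx': array(421.0578), 'fy': array(421.0578), 'cx': array(319.7462), 'cy': array(193.6293), 'dist': array([-0.0962,  0.    ,  0.    ,  0.    ,  0.    ]), 'cam_to_world': array([[ 0.0116, -0.9982,  0.0595,  0.485 ],
       [-0.9999, -0.0114,  0.0044, -0.0082],
       [-0.0037, -0.0595, -0.9982,  1.2733],
       [ 0.    ,  0.    ,  0.    ,  1.    ]])}
{'fx': array(425.123), 'fy': array(425.123), 'cx': array(322.1773), 'cy': array(196.9351), 'dist': array([-0.0226,  0.    ,  0.    ,  0.    ,  0.    ]), 'cam_to_world': array([[-0.7147, -0.3462,  0.6077, -0.0745],
       [-0.6994,  0.3435, -0.6268,  0.6562],
       [ 0.0082, -0.873 , -0.4877,  0.5945],
       [ 0.    ,  0.    ,  0.    ,  1.    ]])}
{'fx': array(338.0999), 'fy': array(338.0999), 'cx': array(321.499), 'cy': array(203.2981), 'dist': array([-0.0373,  0.    ,  0.    ,  0.    ,  0.    ]), 'tool_from_camera': array([[-0.0007, -0.9632, -0.269 ,  0.0778],
       [ 1.    , -0.0006, -0.0003, -0.0001],
       [ 0.0002, -0.269 ,  0.9632, -0.179 ],
       [ 0.    ,  0.    ,  0.    ,  1.    ]])}
{'time': 0.1, 'q': array([ 1.1215,  0.4267,  0.0739,  1.6065, -0.0341,  1.1108, -0.0671]), 'joint_velocities': array([ 0.0021, -0.0015,  0.002 , -0.0013,  0.0004,  0.0005,  0.0003]), 'joint_torque': array([  0.0083, -93.7473,   3.6771, -45.5041,  -0.0485,   0.0169,
         0.    ]), 'ee_pos': array([ 0.1992, -0.6445,  0.2049]), 'orientation': array([-0.0005,  0.9888,  0.1493, -0.0001]), 'wrist_force': array([-0.2913,  0.3976, -0.2942]), 'wrist_torque': array([-0.0099,  0.039 , -0.0014]), 'grip_width': 0.09416147963102095}
```

View pics/top0.png

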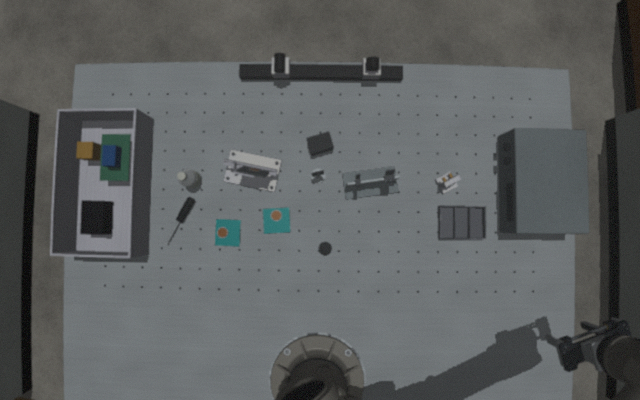

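View pics/side0.png

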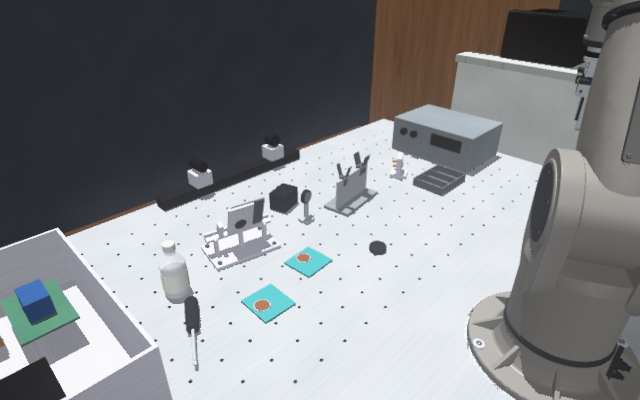

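```bash
cat >> h.py <<'E'
def goal(pos,Rm):
    """shift cm / rotvec deg in current tool axes to reach pos,Rm"""
    s=state();C=rot(s["orientation"]);p=np.array(s["ee_pos"])
    print("shift",np.round(C.T@(np.array(pos)-p)*100,2),"rv",np.round(np.degrees(R.from_matrix(C.T@Rm).as_rotvec()),2))
def Rdown(yaw): # tool x at yaw, z down
    c,s=np.cos(yaw),np.sin(yaw); return np.array([[c,s,0],[s,-c,0],[0,0,-1.]])
E
python3 - <<'E'
from h import *
a,ma=load("top0.png");b,mb=load("side0.png")
print("rail",plane(ma,(371,178),.09),"clips",plane(ma,(357,177),.1),plane(ma,(390,175),.1),"mount",plane(ma,(252,171),.01))
print(tri((ma,(371,183)),(mb,(351,200))),tri((ma,(252,172)),(mb,(242,248))))
A=cv2.resize(a[140:210,210:410],None,fx=4,fy=4,interpolation=cv2.INTER_CUBIC)
B=cv2.resize(b[145:270,195:395],None,fx=4,fy=4,interpolation=cv2.INTER_CUBIC)[:320]
cv2.imwrite("pics/c1.png",np.vstack([A,B])[:,:,::-1])
goal([.52,-.09,.29],Rdown(np.pi/2))
E
```

```text
rail [ 0.60141721 -0.14732158  0.09      ] clips [ 0.60277183 -0.10686405  0.1       ] [ 0.60954485 -0.19957068  0.1       ] mount [0.62654698 0.20302889 0.01      ]
(array([ 0.59672795, -0.15685384, -0.0017405 ]), [np.float64(0.0020322050481639637), np.float64(0.0020322050481640223)]) (array([0.62432971, 0.20422796, 0.00217497]), [np.float64(5.108522575333967e-05), np.float64(5.108522575335963e-05)])
shift [ 47.02 -43.52  -8.47] rv [-6.000e-02 -4.000e-02 -7.283e+01]
```

View pics/c1.png

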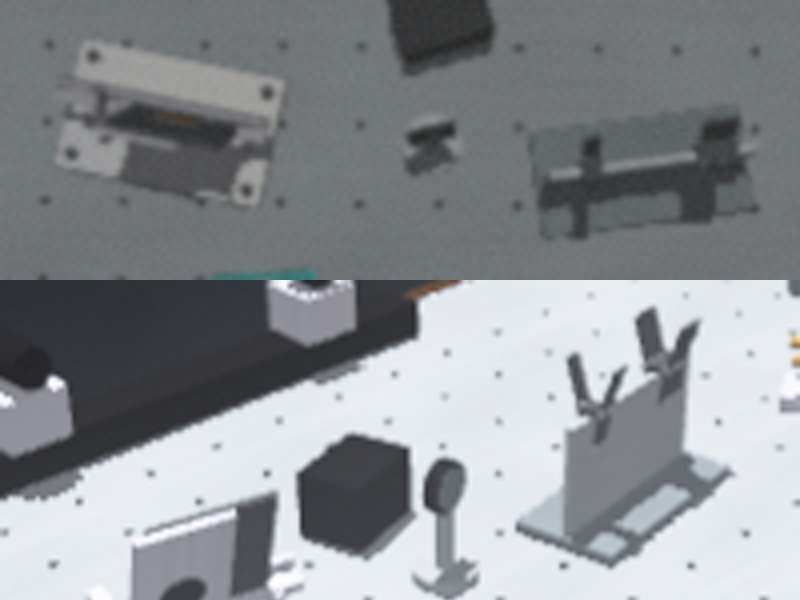

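```bash
python3 - <<'E'
from h import *
goal([.62,.12,.28],Rdown(np.radians(77)))
E
```

```text
shift [ 62.78 -60.63  -7.45] rv [-6.000e-02 -3.000e-02 -5.983e+01]
```

Call:
move_arm(rows=[[2,0,0,-7.5,0,0,0],[0,62.8,-60.6,-7.5,0,0,-59.8],[0,62.8,-60.6,-7.5,0,0,-59.8],[0,62.8,-60.6,-7.5,0,0,-59.8],[0,62.8,-60.6,-7.5,0,0,-59.8],[0,62.8,-60.6,-7.5,0,0,-59.8],[0,62.8,-60.6,-7.5,0,0,-59.8],[0,62.8,-60.6,-7.5,0,0,-59.8],[0,62.8,-60.6,-7.5,0,0,-59.8],[0,62.8,-60.6,-7.5,0,0,-59.8],[0,62.8,-60.6,-7.5,0,0,-59.8],[0,62.8,-60.6,-7.5,0,0,-59.8],[0,62.8,-60.6,-7.5,0,0,-59.8],[0,62.8,-60.6,-7.5,0,0,-59.8],[0,62.8,-60.6,-7.5,0,0,-59.8],[0,62.8,-60.6,-7.5,0,0,-59.8],[0,62.8,-60.6,-7.5,0,0,-59.8],[0,62.8,-60.6,-7.5,0,0,-59.8],[0,62.8,-60.6,-7.5,0,0,-59.8]])

```text
time: 2.48
ee_pos: [0.6203, 0.1183, 0.2808]
orientation: [0.0, 0.783, 0.622, 0.0]
wrist_force: [0.6, -0.0, -0.4]
grip_width: 0.0007
```

```bash
python3 - <<'E'
from h import *
s=state();print(s["time"],s["ee_pos"],s["orientation"],s["q"],s["joint_velocities"].max())
a,m=snap("wrist","w1.png")
E
```

```text
2.475 [0.62028864 0.11828011 0.28080606] [3.21867444e-04 7.83251497e-01 6.21704905e-01 1.58780517e-05] [ 0.17144536  0.35776015 -0.60434323  1.58775836  0.21106744  1.2617488
 -0.69667926] 0.0009732475098114587
```

View pics/w1.png

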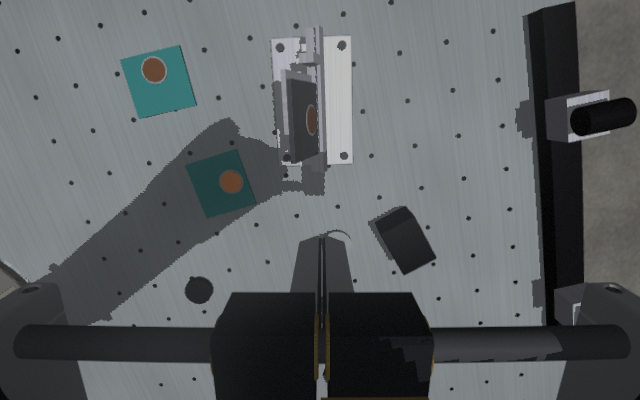

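Call:
move_arm(rows=[[0,4,-8,5,0,0,0],[0,4,-8,5,0,0,0],[0,4,-8,5,0,0,0],[0,4,-8,5,0,0,0]])

```text
time: 3.02
ee_pos: [0.5522, 0.1758, 0.2311]
orientation: [0.0, 0.783, 0.622, 0.0]
wrist_force: [0.6, -0.7, 0.2]
grip_width: 0.0003
```

```bash
python3 - <<'E'
from h import *
s=state();print(s["time"],s["ee_pos"],abs(s["joint_velocities"]).max())
a,m=snap("wrist","w2.png")
E
```

```text
3.025 [0.55216893 0.17583151 0.2310748 ] 0.01217507916787644
```

Call:
move_arm(rows=[[0,0,12,0,0,0,0],[0,0,12,0,0,0,0],[0,0,12,0,0,0,0],[0,0,12,0,0,0,0]])

```text
time: 3.58
ee_pos: [0.6686, 0.1491, 0.2303]
orientation: [-0.0, 0.783, 0.622, -0.0]
wrist_force: [-1.3, 0.4, 0.3]
grip_width: 0.0006
```

```bash
python3 - <<'E'
from h import *
s=state();print(s["time"],s["ee_pos"],abs(s["joint_velocities"]).max())
a,m=snap("wrist","w3.png")
b,mb=load("w2.png")
X=[.625,.203,.08]
ims=[]
for i,mm in((b,mb),(a,m)):
    u,v=proj(mm,X)[0];u0=int(u)-65;v0=max(0,int(v)-95);print(u,v,"origin",u0,v0)
    ims.append(cv2.resize(i[v0:v0+190,u0:u0+130],(390,570),interpolation=cv2.INTER_CUBIC))
cv2.imwrite("pics/c2.png",np.hstack(ims)[:,:,::-1])
E
```

```text
3.575 [0.66855102 0.14905884 0.23029584] 0.02525903793747307
388.63911601802033 146.7334317012672 origin 323 51
265.7276072875505 147.1898944174306 origin 200 52
```

View pics/c2.png

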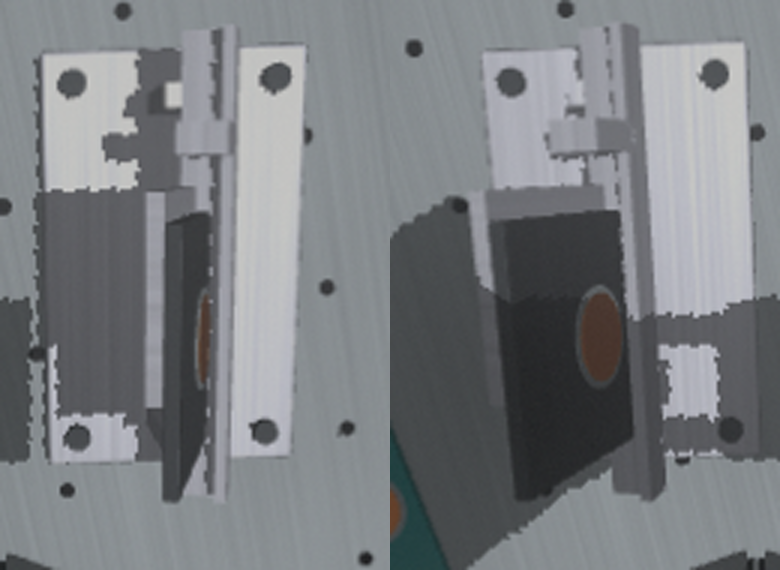

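```bash
cat > m1.py <<'E'
from h import *
np.set_printoptions(precision=4,suppress=True)
_,m2=load("w2.png");_,m3=load("w3.png");_,m1=load("w1.png")
L=lambda u,v:(m2,(323+u/3-.33,51+v/3-.33)); Rr=lambda u,v:(m3,(200+(u-390)/3-.33,52+v/3-.33))
P={}
for n,a,b in [("mTL",(42,52),(483,50)),("mTR",(305,44),(745,42)),("mBR",(291,455),(753,455)),
 ("bpT+y back",(147,192),(471,192)),("bpT+y front",(165,192),(488,190)),("bpT-y back",(147,407),(490,403)),
 ("fT+y back",(167,224),(490,224)),("fT-y back",(163,500),(516,498)),("fT-y front",(180,500),(545,498)),
 ("lip+y front",(238,26),(638,26)),("lip-y front",(227,498),(664,498)),("lip+y back",(222,26),(620,26))]:
    x,r=tri(L(*a),Rr(*b));P[n]=x;print(n,x,r[0])
print([plane(*L(*p),.01) for p in((42,52),(305,44),(291,455),(52,462))])
for n,k in (("bp",("bpT-y back","bpT+y back")),("lip",("lip-y front","lip+y front")),("f",("fT-y back","fT+y back"))):
    d=P[k[1]]-P[k[0]];print(n,np.linalg.norm(d),"yaw",np.degrees(np.arctan2(-d[0],d[1])))
E
python3 m1.py
```

```text
mTL [0.5964 0.292  0.0059] 0.00017420933081853756
mTR [0.6926 0.2723 0.0074] 0.00028949500574479724
mBR [0.66   0.1198 0.0195] 0.0002936826295306968
bpT+y back [0.6086 0.2383 0.1236] 0.0001323322435047568
bpT+y front [0.6134 0.2375 0.1241] 0.00011431768788881523
bpT-y back [0.597  0.1802 0.1262] 0.0004233412927151838
fT+y back [0.612  0.2289 0.1264] 0.0001512966008648836
fT-y back [0.5963 0.1515 0.1265] 0.00014635244533228617
fT-y front [0.6021 0.1472 0.1179] 0.00014833623710281898
lip+y front [0.6586 0.2805 0.0499] 0.00043903997058992577
lip-y front [0.6265 0.1203 0.0531] 0.00022725217999798171
lip+y back [0.6529 0.2816 0.0518] 0.0004055406309213576
[array([0.5961, 0.2914, 0.01  ]), array([0.6919, 0.2725, 0.01  ]), array([0.6623, 0.117 , 0.01  ]), array([0.566 , 0.1364, 0.01  ])]
bp 0.05932624777588641 yaw -11.280076798265059
lip 0.16342118887190585 yaw -11.313857856806433
f 0.07898701454917474 yaw -11.461384032426155
```

```bash
cat >> h.py <<'E'
_y=np.radians(-11.2);_f=np.array([np.cos(_y),np.sin(_y),0]);_l=np.array([-np.sin(_y),np.cos(_y),0])
hx=np.cos(.3)*_f+np.array([0,0,np.sin(.3)]);hz=-np.sin(.3)*_f+np.array([0,0,np.cos(.3)]);hy=_l
H=np.c_[hx,hy,hz];O=np.array([.6292,.2042,.055])
HT=np.c_[hy,hx,-hz]   # tool axes on mount
def hw(p): return O+H@np.array(p)
def wh(p): return H.T@(np.array(p)-O)
E
python3 - <<'E'
from h import *
print(np.linalg.det(HT));goal(hw([.0025,-.080,.10]),HT)
E
```

```text
0.9999999999999999
shift [-3.63 -7.48  7.94] rv [-17.19   0.26  -1.82]
```

Call:
move_arm(rows=[[0,-3.6,-7.5,0,-10,0,-1],[0,-3.6,-7.5,4,-17.2,0.3,-1.8],[0,-3.6,-7.5,7.9,-17.2,0.3,-1.8],[0,-3.6,-7.5,7.9,-17.2,0.3,-1.8],[0,-3.6,-7.5,7.9,-17.2,0.3,-1.8],[0,-3.6,-7.5,7.9,-17.2,0.3,-1.8]])

```text
time: 4.38
ee_pos: [0.5889, 0.1318, 0.1534]
orientation: [0.116, 0.764, 0.627, 0.096]
wrist_force: [-0.4, 0.4, 0.5]
grip_width: 0.0005
```

```bash
python3 - <<'E'
from h import *
s=state();print(s["time"],wh(s["ee_pos"]),s["wrist_force"],s["q"]);goal(hw([.0025,-.080,.018]),HT)
a,m=snap("wrist","w4.png")
E
```

```text
4.375 [ 0.00473309 -0.07880974  0.10149784] [-0.44181694  0.40096604  0.52182837] [ 0.05716435  0.27863573 -0.56581672  2.02108393  0.52553928  0.70719413
 -1.0437352 ]
shift [-0.13 -0.24  8.35] rv [ 0.11 -0.09 -0.09]
```

View pics/w4.png

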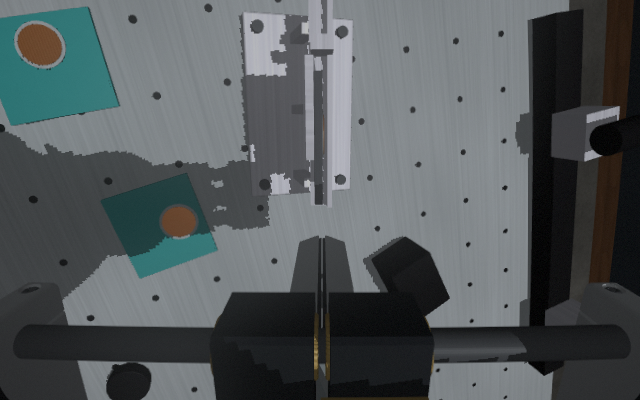

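Call:
move_arm(rows=[[0,-0.1,-0.2,4,0,0,0],[0,-0.1,-0.2,8.3,0,0,0],[0,-0.1,-0.2,8.3,0,0,0],[0,-0.1,-0.2,8.3,0,0,0],[0,0.5,-0.2,8.3,0,0,0],[0,0.9,-0.2,8.3,0,0,0],[0,1.2,-0.2,8.3,0,0,0],[0,1.5,-0.2,8.3,0,0,0],[0,1.7,-0.2,8.3,0,0,0],[0,1.9,-0.2,8.3,0,0,0],[0,1.9,-0.2,8.3,0,0,0]])

```text
time: 5.8
ee_pos: [0.6131, 0.1459, 0.0716]
orientation: [0.115, 0.764, 0.628, 0.095]
wrist_force: [-0.2, -1.5, 0.7]
grip_width: 0.0003
```

```bash
python3 - <<'E'
from h import *
s=state();print(s["time"],wh(s["ee_pos"]),s["wrist_force"]@H);snap("wrist","w5.png")
im,m=load("w5.png");i4,m4=load("w4.png")
cv2.imwrite("pics/c5.png",np.hstack([cv2.resize(x[0:260,230:390],(400,600),fx=0,fy=0) for x in(im,i4)])[:,:,::-1])
E
```

```text
5.8 [ 0.00066981 -0.06033349  0.01717174] [ 0.31713824 -1.47073632  0.63657382]
```

View pics/c5.png

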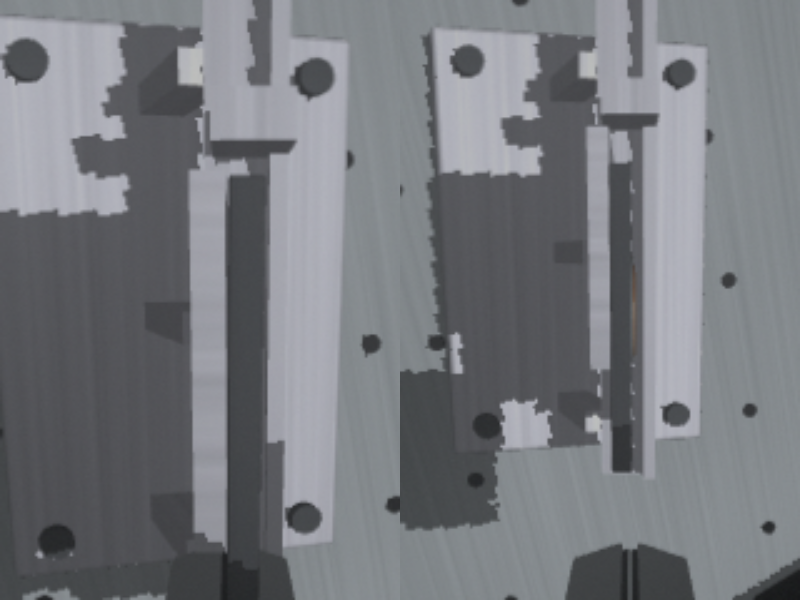

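Call:
move_arm(rows=[[0,0.3,0,0,0,0,0],[0,0.6,0,0,0,0,0],[0,0.8,0,0,0,0,0],[0,0.9,0,0,0,0,0],[0,1.0,0,0,0,0,0],[0,1.0,0,0,0,0,0]])

```text
time: 6.6
ee_pos: [0.615, 0.1556, 0.0717]
orientation: [0.115, 0.764, 0.628, 0.095]
wrist_force: [0.9, -1.0, -0.1]
grip_width: 0.0004
```

Call:
move_arm(rows=[[0,0.05,0,0,0,0,0],[0,0.05,0,0,0,0,0]])

```text
time: 6.85
ee_pos: [0.6151, 0.1559, 0.0717]
orientation: [0.115, 0.764, 0.628, 0.095]
wrist_force: [-0.4, -0.3, -0.3]
grip_width: 0.0002
```

```bash
python3 - <<'E'
from h import *
s=state();print(s["time"],wh(s["ee_pos"]),s["wrist_force"]@H)
E
```

```text
6.85 [ 0.00067437 -0.05010265  0.01722017] [-0.41543023 -0.34498634 -0.22724143]
```

Still in free sliding; nudge on until the force shows the stop.

Call:
move_arm(rows=[[0,0.1,0,0,0,0,0],[0,0.1,0,0,0,0,0]])

```text
time: 7.1
ee_pos: [0.6153, 0.1564, 0.0716]
orientation: [0.116, 0.764, 0.627, 0.095]
wrist_force: [-2.3, -4.6, 2.9]
grip_width: 0.0004
```

Call:
move_arm(rows=[[0,0.1,0,0,0,0,0],[0,0.1,0,0,0,0,0]])

```text
time: 7.35
ee_pos: [0.6153, 0.1565, 0.0716]
orientation: [0.116, 0.764, 0.627, 0.094]
wrist_force: [-4.6, -8.1, 6.3]
grip_width: 0.0005
```

```bash
python3 - <<'E'
from h import *
s=state();print(s["time"],wh(s["ee_pos"]),s["wrist_force"]@H);snap("wrist","w6.png")
im,m=load("w6.png")
cv2.imwrite("pics/c6.png",cv2.resize(im[0:260,230:390],(369,600),interpolation=cv2.INTER_CUBIC)[:,:,::-1])
E
```

```text
7.35 [ 0.00077597 -0.0494951   0.01715599] [-0.9351842  -8.8842758   6.91999445]
```

Call:
move_arm(rows=[[0,-0.5,0,0,0,0,0],[0,-1.5,0,0,0,0,0],[0,-1.5,0,-6,0,0,0],[0,-1.5,0,-12,0,0,0],[0,-1.5,0,-16,0,0,0],[0,-1.5,0,-16,0,0,0],[0,-1.5,0,-16,0,0,0]])

```text
time: 8.28
ee_pos: [0.5661, 0.1516, 0.224]
orientation: [0.116, 0.764, 0.627, 0.095]
wrist_force: [-0.2, -0.1, -0.9]
grip_width: 0.0005
```

```bash
python3 - <<'E'
from h import *
s=state();print(s["time"],wh(s["ee_pos"]),s["wrist_force"]@H)
im,m=snap("wrist","w7.png")
cv2.imwrite("pics/c7.png",cv2.resize(im[0:200,230:390],(480,600),interpolation=cv2.INTER_CUBIC)[:,:,::-1])
yr=np.radians(7.5);rf=np.array([np.cos(yr),np.sin(yr),0]);rl=np.array([-np.sin(yr),np.cos(yr),0])
c=np.array([.603,-.148,0])
goal(c-.10*rl-.06*rf+[0,0,.23],Rdown(np.pi/2+yr))
E
```

```text
8.275 [ 0.0005663  -0.06384725  0.17670223] [-0.45749465 -0.16054692 -0.78453013]
shift [-40.06   6.88   1.44] rv [ 16.99   2.81 -18.59]
```

View pics/c7.png

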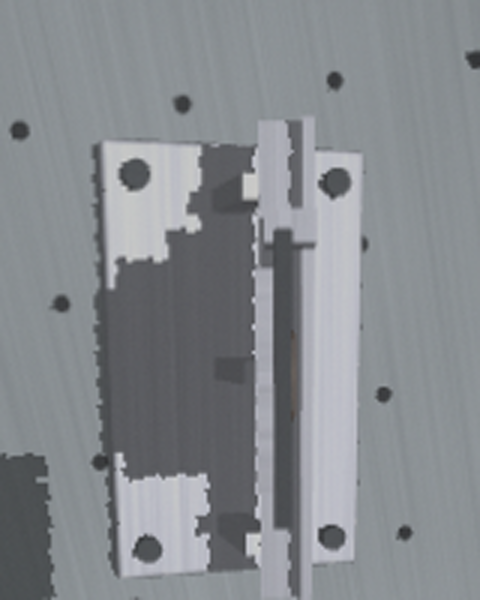

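Call:
move_arm(rows=[[0,-6,1,-1,9,1,-9],[0,-12,2,0,17,2.8,-18.6],[0,-18,3,0.5,17,2.8,-18.6],[0,-24,4,1,17,2.8,-18.6],[0,-30,5,1.4,17,2.8,-18.6],[0,-36,6,1.4,17,2.8,-18.6],[0,-40,6.9,1.4,17,2.8,-18.6],[0,-40,6.9,1.4,17,2.8,-18.6],[0,-40,6.9,1.4,17,2.8,-18.6],[0,-40,6.9,1.4,17,2.8,-18.6]])

```text
time: 9.57
ee_pos: [0.5574, -0.2517, 0.2307]
orientation: [-0.0, 0.658, 0.753, 0.001]
wrist_force: [-0.3, 0.2, 0.0]
grip_width: 0.0004
```

```bash
python3 - <<'E'
from h import *
s=state();print(s["time"],s["ee_pos"],s["q"]);snap("wrist","w8.png")
E
```

```text
9.575 [ 0.55737681 -0.2517307   0.23066209] [ 0.68785954  0.33837982 -0.46495625  1.70099722  0.16308489  1.14104912
  0.31099106]
```

Call:
move_arm(rows=[[0,0,6,0,0,0,0],[0,0,12,0,0,0,0],[0,0,12,0,0,0,0],[0,0,12,0,0,0,0],[0,0,12,0,0,0,0]])

```text
time: 10.25
ee_pos: [0.6753, -0.2381, 0.2319]
orientation: [0.001, 0.659, 0.752, 0.0]
wrist_force: [-0.5, -0.4, 0.3]
grip_width: 0.0004
```

```bash
python3 - <<'E'
from h import *
s=state();print(s["time"],s["ee_pos"]);snap("wrist","w9.png")
X=[.603,-.148,.09];ims=[]
for f in("w8.png","w9.png"):
    i,mm=load(f);u,v=proj(mm,X)[0];u0=int(u)-65;v0=max(0,int(v)-85);print(u,v,"origin",u0,v0)
    ims.append(cv2.resize(i[v0:v0+195,u0:u0+130],(390,585),interpolation=cv2.INTER_CUBIC))
cv2.imwrite("pics/c9.png",np.hstack(ims)[:,:,::-1])
E
```

```text
10.25 [ 0.67530621 -0.23810701  0.23194267]
387.4932490580161 88.40093277630564 origin 322 3
255.59224544167208 85.88432713694529 origin 190 0
```

View pics/c9.png

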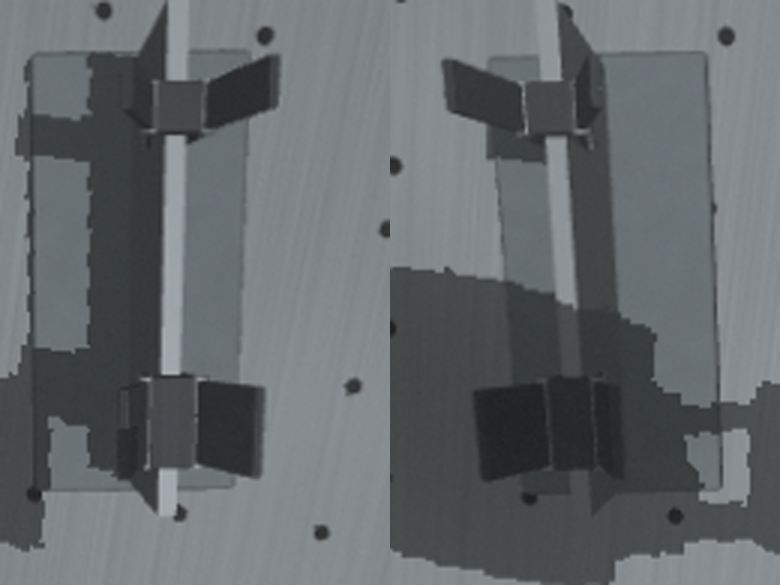

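```bash
cat > m2.py <<'E'
from h import *
np.set_printoptions(precision=4,suppress=True)
_,m2=load("w8.png");_,m3=load("w9.png")
L=lambda u,v:(m2,(322+u/3-.33,3+v/3-.33)); Rr=lambda u,v:(m3,(190+(u-390)/3-.33,v/3-.33))
P={}
for n,a,b in [("wide",(172,422),(572.5,423)),("narrow",(182,107),(549,108)),("TL",(150,377),(547,377)),("TR",(197,377),(594,377)),("BR",(193,467),(597,468)),("BL",(148,467),(552,470)),
 ("front tip +y",(265,387),(612,385)),("front tip -y",(262,478),(623,478)),("back tip +y",(122,390),(474,392)),("back tip -y",(120,478),(483,480)),
 ("rail end -y",(167,515),(600,510)),("foot TL",(33,53),(488,57)),("foot TR",(248,50),(706,53))]:
    x,r=tri(L(*a),Rr(*b));P[n]=x;print(n,x,r[0])
d=P["narrow"]-P["wide"];print(np.linalg.norm(d),"yaw",np.degrees(np.arctan2(-d[0],d[1])))
E
python3 m2.py
```

```text
wide [ 0.6031 -0.1971  0.0945] 8.363191993285258e-05
narrow [ 0.59   -0.1089  0.0975] 9.993796242444403e-05
TL [ 0.5942 -0.1844  0.0938] 0.0002692436063334729
TR [ 0.6085 -0.1825  0.0937] 0.00020629498871473832
BR [ 0.6119 -0.2098  0.0953] 5.682524123945256e-05
BL [ 0.598  -0.212   0.0955] 0.0002085816047956591
front tip +y [ 0.62   -0.1816  0.1306] 0.0002941748916064777
front tip -y [ 0.6248 -0.2066  0.1281] 5.439642049325939e-05
back tip +y [ 0.582  -0.1881  0.128 ] 5.4175489366242084e-05
back tip -y [ 0.5856 -0.2122  0.1271] 9.499438528023228e-05
rail end -y [ 0.6106 -0.2283  0.0736] 0.00114060657766822
foot TL [ 0.5461 -0.0801  0.0101] 9.701712003782782e-05
foot TR [ 0.6234 -0.0676  0.0055] 0.0003021682071913971
0.0892306918116905 yaw 8.463978740767141
```

```bash
python3 - <<'E'
from h import *
yr=np.radians(8.45)
goal([.603,-.1971,.16],Rdown(np.pi/2+yr))
goal([.603,-.1971,.0965],Rdown(np.pi/2+yr))
E
```

```text
shift [ 5.04 -6.64  7.2 ] rv [ 0.07  0.04 -0.95]
shift [ 5.04 -6.65 13.55] rv [ 0.07  0.04 -0.95]
```

Call:
move_arm(rows=[[7,5,-6.6,0,0,0,-1],[7,5,-6.6,4,0,0,-1],[7,5,-6.6,7.2,0,0,-1],[7,5,-6.6,7.2,0,0,-1],[7,5,-6.6,7.2,0,0,-1],[7,5,-6.6,7.2,0,0,-1]])

```text
time: 11.05
ee_pos: [0.605, -0.1973, 0.1609]
orientation: [0.001, 0.653, 0.758, 0.001]
wrist_force: [-0.1, 0.3, 0.2]
grip_width: 0.0571
```

```bash
python3 - <<'E'
from h import *
yr=np.radians(8.45)
print(state()["ee_pos"],state()["grip_width"]);goal([.603,-.1971,.0965],Rdown(np.pi/2+yr));snap("wrist","w10.png")
E
```

```text
[ 0.60498844 -0.19733509  0.16087174] 0.057065766762301615
shift [ 0.06 -0.21  6.44] rv [0.16 0.04 0.06]
```

View pics/w10.png

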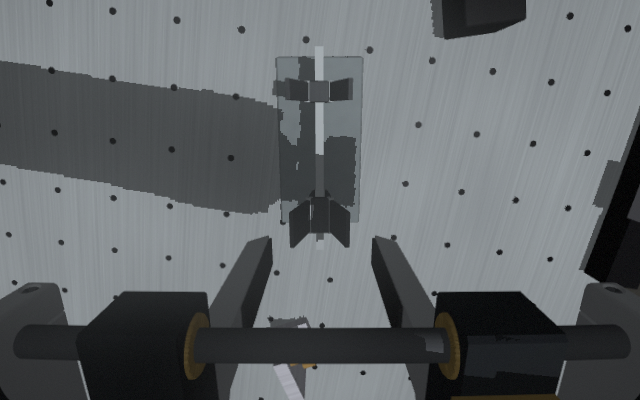

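Call:
move_arm(rows=[[7,0,-0.2,1,0,0,0],[7,0,-0.2,1.5,0,0,0],[7,0,-0.2,4,0,0,0],[7,0,-0.2,6.4,0,0,0],[7,0,-0.2,6.4,0,0,0],[7,0,-0.2,6.4,0,0,0]], grip_force=25)

```text
time: 11.85
ee_pos: [0.6027, -0.1973, 0.096]
orientation: [0.0, 0.653, 0.758, 0.001]
wrist_force: [-0.1, 0.6, 0.7]
grip_width: 0.0702
```

Call:
move_arm(rows=[[0,0,0,0,0,0,0],[0,0,0,0,0,0,0],[0,0,0,0,0,0,0],[0,0,0,0,0,0,0],[0,0,0,0,0,0,0],[0,0,0,0,0,0,0],[0,0,0,0,0,0,0],[0,0,0,0,0,0,0],[0,0,0,0,0,0,0],[0,0,0,0,0,0,0]], grip_force=25)

```text
time: 13.1
ee_pos: [0.6031, -0.1974, 0.0965]
orientation: [0.001, 0.653, 0.758, 0.001]
wrist_force: [-0.8, -0.2, 11.8]
grip_width: 0.0187
```

```bash
python3 - <<'E'
from h import *
s=state();print(s["time"],s["ee_pos"],s["grip_width"],s["wrist_force"]);goal([.603,-.1971,.0965],Rdown(np.pi/2+np.radians(8.45)))
E
```

```text
13.1 [ 0.60308622 -0.19743208  0.09646811] 0.01872084023407229 [-0.83753915 -0.16550319 11.78441625]
shift [ 0.03 -0.   -0.  ] rv [0.15 0.04 0.09]
```

Call:
move_arm(rows=[[0,0,0,-2,0,0,0],[0,0,0,-4,0,0,0],[0,0,0,-8,0,0,0],[0,0,0,-12,0,0,0],[0,0,0,-12,0,0,0],[0,0,0,-12,0,0,0]])

```text
time: 13.85
ee_pos: [0.6019, -0.1974, 0.2157]
orientation: [0.0, 0.653, 0.758, 0.0]
wrist_force: [0.1, 0.8, -1.5]
grip_width: 0.0185
```

```bash
python3 - <<'E'
from h import *
s=state();print(s["time"],s["ee_pos"],s["grip_width"],s["wrist_force"]);goal(hw([0,0,.14]),HT);goal(hw([0,0,.165]),HT)
E
```

```text
13.85 [ 0.6019226  -0.19740267  0.21571251] 0.01850241867895801 [ 0.12478051  0.84130934 -1.53969404]
shift [40.71  4.75  2.69] rv [-16.95  -2.96  19.58]
shift [40.96  4.06  0.3 ] rv [-16.95  -2.96  19.58]
```

Call:
move_arm(rows=[[0,4,0.4,-1,0,0,0],[0,8,0.8,-1,-3,-0.5,3],[0,12,1.2,-1,-6,-1,7],[0,16,1.6,-1,-9,-1.5,10],[0,20,2,-1,-12,-2,14],[0,24,2.4,-1,-15,-2.5,17],[0,28,2.8,-0.5,-17,-3,19.6],[0,32,3.2,0,-17,-3,19.6],[0,36,3.6,0.3,-17,-3,19.6],[0,39,4,0.3,-17,-3,19.6],[0,41,4.1,0.3,-17,-3,19.6],[0,41,4.1,0.3,-17,-3,19.6],[0,41,4.1,0.3,-17,-3,19.6],[0,41,4.1,0.3,-17,-3,19.6]])

```text
time: 15.6
ee_pos: [0.582, 0.2129, 0.2122]
orientation: [0.116, 0.765, 0.627, 0.095]
wrist_force: [-0.3, 0.4, -0.2]
grip_width: 0.0185
```

```bash
python3 - <<'E'
from h import *
s=state();print(s["time"],s["ee_pos"],wh(s["ee_pos"]),s["grip_width"],s["wrist_force"]);goal(hw([0,0,.1265]),HT)
snap("side","s1.png");snap("wrist","w11.png")
i,m=load("w11.png");i2,ms=load("s1.png")
u,v=proj(ms,hw([0,0,.1]))[0].astype(int);print(u,v)
A=cv2.resize(i[20:300,220:420],(400,560),interpolation=cv2.INTER_CUBIC)
B=cv2.resize(i2[v-70:v+70,u-50:u+50],(400,560),interpolation=cv2.INTER_CUBIC)
cv2.imwrite("pics/c11.png",np.hstack([A,B])[:,:,::-1])
E
```

```text
15.6 [0.58199521 0.21292299 0.21224218] [ 0.000612   -0.00061193  0.16440419] 0.018490369605976158 [-0.26258987  0.40690297 -0.20779979]
shift [ 0.07 -0.06  3.79] rv [ 0.03  0.07 -0.08]
240 197
```

View pics/c11.png

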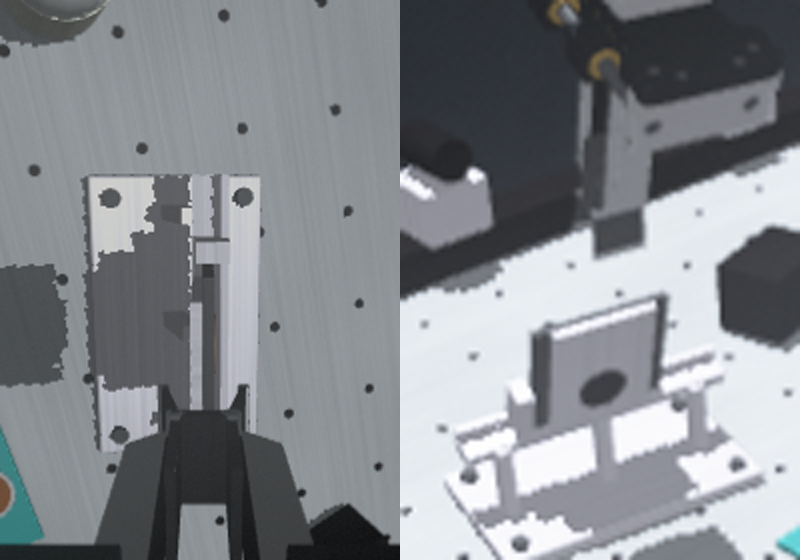

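Call:
move_arm(rows=[[0,0.1,-0.1,3,0,0,0],[0,0.1,-0.1,5,0,0,0],[0,0.1,-0.1,5.2,0,0,0],[0,0.1,-0.1,5.2,0,0,0],[0,0.1,-0.1,5.2,0,0,0]])

```text
time: 16.32
ee_pos: [0.5965, 0.2127, 0.1634]
orientation: [0.116, 0.764, 0.627, 0.095]
wrist_force: [0.3, 0.4, -0.8]
grip_width: 0.0189
```

```bash
python3 - <<'E'
from h import *
s=state();print(s["time"],wh(s["ee_pos"]),s["grip_width"],s["wrist_force"]@H);goal(hw([0,0,.0815]),HT)
E
```

```text
16.325 [-0.00022921  0.00194332  0.11351587] 0.018867065077617352 [-0.02154318  0.45425835 -0.8273618 ]
shift [-0.2   0.02  3.2 ] rv [ 0.09 -0.02 -0.02]
```

Call:
move_arm(rows=[[0,-0.2,0,0.5,0,0,0],[0,-0.2,0,1.2,0,0,0],[0,-0.2,0,2,0,0,0],[0,-0.2,0,2.6,0,0,0],[0,-0.2,0,2.9,0,0,0],[0,-0.2,0,2.9,0,0,0]])

```text
time: 17.08
ee_pos: [0.6042, 0.2087, 0.1345]
orientation: [0.116, 0.764, 0.627, 0.095]
wrist_force: [0.8, -0.6, -1.0]
grip_width: 0.0187
```

```bash
python3 - <<'E'
from h import *
s=state();print(s["time"],wh(s["ee_pos"]),s["grip_width"],s["wrist_force"]@H);goal(hw([0,0,.0815]),HT)
E
```

```text
17.075 [-0.00073932 -0.00041335  0.08346715] 0.018697484494356986 [ 0.53320694 -0.39648403 -1.18237319]
shift [0.04 0.07 0.2 ] rv [ 0.02  0.03 -0.01]
```

Clear of the plates so far; press down in 1 mm steps until the spine meets the edge.

Call:
move_arm(rows=[[0,0,0.1,0.1,0,0,0],[0,0,0.1,0.2,0,0,0],[0,0,0.1,0.2,0,0,0]])

```text
time: 17.45
ee_pos: [0.6058, 0.2084, 0.1332]
orientation: [0.116, 0.764, 0.627, 0.095]
wrist_force: [0.2, 0.4, -0.7]
grip_width: 0.0186
```

Call:
move_arm(rows=[[0,0,0,0.1,0,0,0],[0,0,0,0.1,0,0,0]])

```text
time: 17.7
ee_pos: [0.606, 0.2085, 0.1329]
orientation: [0.116, 0.764, 0.627, 0.095]
wrist_force: [-6.6, -1.1, 11.4]
grip_width: 0.0186
```

```bash
python3 - <<'E'
from h import *
s=state();print(s["time"],wh(s["ee_pos"]),s["grip_width"],s["wrist_force"]@H);goal(hw([0,0,.0815]),HT)
E
```

```text
17.7 [ 0.00049443 -0.00030223  0.08141074] 0.018615123791657546 [-2.60087862 -2.38942008 12.74190808]
shift [ 0.03 -0.05 -0.01] rv [ 0.07  0.03 -0.01]
```

Call:
move_arm(rows=[[0,0,0,0.05,0,0,0],[3,0,0,0.05,0,0,0],[5,0,0,0.05,0,0,0],[7,0,0,0,0,0,0],[7.5,0,0,0,0,0,0],[7.5,0,0,0,0,0,0],[7.5,0,0,0,0,0,0],[7.5,0,0,0,0,0,0],[7.5,0,0,0,0,0,0],[7.5,0,0,0,0,0,0]])

```text
time: 18.95
ee_pos: [0.6061, 0.2084, 0.1322]
orientation: [0.116, 0.764, 0.627, 0.095]
wrist_force: [0.3, 0.5, -0.0]
grip_width: 0.0749
```

Call:
move_arm(rows=[[7.5,0,0,-2,0,0,0],[7.5,0,0,-5,0,0,0],[7.5,0,0,-9,0,0,0],[7.5,-6,0,-9,0,0,0],[7.5,-8,0,-9,0,0,0],[7.5,-8,0,-9,0,0,0],[7.5,-8,0,-9,0,0,0]])

```text
time: 19.82
ee_pos: [0.5645, 0.1362, 0.2191]
orientation: [0.116, 0.764, 0.628, 0.096]
wrist_force: [0.1, 0.8, -0.3]
grip_width: 0.0748
```

```bash
python3 - <<'E'
from h import *
s=state();print(s["time"],wh(s["ee_pos"]),s["grip_width"],s["wrist_force"]@H)
snap("side","s2.png");snap("wrist","w12.png")
i,m=load("w12.png");i2,ms=load("s2.png")
u,v=proj(ms,hw([0,0,.07]))[0].astype(int);u1,v1=proj(m,hw([0,0,.07]))[0].astype(int);print(u,v,u1,v1)
v1=max(v1,100)
A=cv2.resize(i[v1-100:v1+100,u1-70:u1+70],(400,571),interpolation=cv2.INTER_CUBIC)
B=cv2.resize(i2[v-50:v+50,u-35:u+35],(400,571),interpolation=cv2.INTER_CUBIC)
cv2.imwrite("pics/c12.png",np.hstack([A,B])[:,:,::-1])
E
```

```text
19.825 [ 0.00048364 -0.07922558  0.17159454] 0.07484099569608858 [-0.10760137  0.8204557  -0.24403005]
240 207 321 108
```

View pics/c12.png

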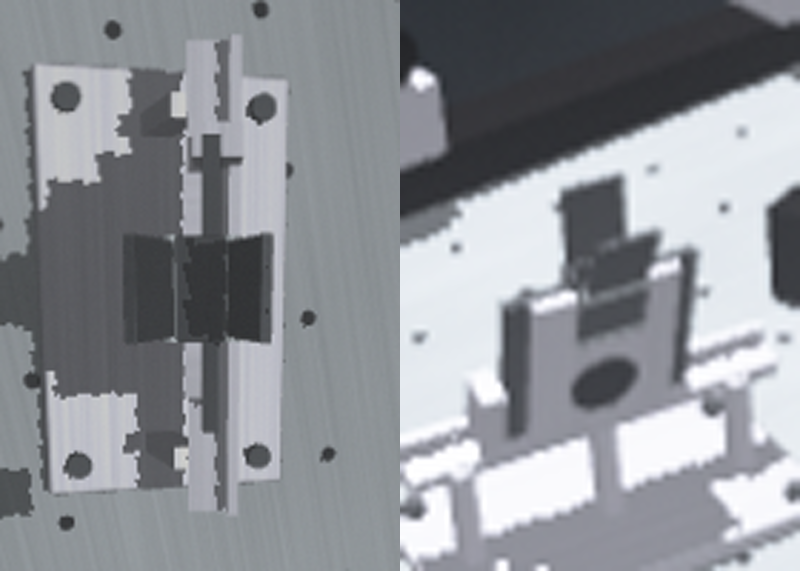

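```bash
python3 - <<'E'
from h import *
for f in("w7.png","w12.png"):
    i,m=load(f)
    print(f,"filter top +-40, stop face top, bp ends, clip",proj(m,[hw(p) for p in((.0025,.04,.075),(.0025,-.04,.075),(.005,.04,.03),(-.0025,.03,.075),(-.0025,-.03,.075),(0,.0125,.113),(0,-.0125,.113),(0,.014,.078),(0,-.014,.078))]).round(1).tolist())
    # dark run along the filter's top edge: columns
    g=i.astype(int).sum(2)//3; u=int(round(proj(m,hw([.0025,.03,.075]))[0][0]))
    print(u,[(v,int(g[v,u-1:u+2].mean())) for v in list(range(46,88,2))+list(range(150,184,2))])
E
```

```text
w7.png filter top +-40, stop face top, bp ends, clip [[324.5, 75.3], [324.5, 175.7], [326.8, 80.0], [318.2, 88.6], [318.5, 163.9], [321.4, 111.8], [321.5, 147.9], [321.4, 109.5], [321.5, 145.0]]
325 [(46, 169), (48, 170), (50, 171), (52, 148), (54, 148), (56, 153), (58, 171), (60, 171), (62, 167), (64, 147), (66, 148), (68, 172), (70, 179), (72, 179), (74, 178), (76, 112), (78, 79), (80, 79), (82, 78), (84, 79), (86, 78), (150, 78), (152, 78), (154, 77), (156, 78), (158, 78), (160, 78), (162, 77), (164, 77), (166, 77), (168, 78), (170, 78), (172, 78), (174, 77), (176, 117), (178, 166), (180, 162), (182, 143)]
w12.png filter top +-40, stop face top, bp ends, clip [[325.1, 53.7], [324.8, 158.8], [327.3, 61.7], [318.5, 67.6], [318.6, 146.4], [321.9, 88.6], [321.9, 126.7], [321.8, 89.2], [321.8, 126.4]]
325 [(46, 151), (48, 172), (50, 177), (52, 180), (54, 174), (56, 78), (58, 78), (60, 78), (62, 78), (64, 78), (66, 78), (68, 78), (70, 77), (72, 77), (74, 77), (76, 78), (78, 77), (80, 77), (82, 76), (84, 77), (86, 77), (150, 77), (152, 77), (154, 77), (156, 78), (158, 79), (160, 147), (162, 153), (164, 170), (166, 169), (168, 145), (170, 147), (172, 152), (174, 169), (176, 169), (178, 145), (180, 144), (182, 168)]
```

```bash
python3 -c "
from h import *
s=state();print(s['time'],s['wrist_force']);print(hand_in())"
```

```text
19.925 [-0.56538349  0.33140981  0.35856736]
the job is handed in; nothing more can be done
None
```

The job is done and handed in at about 20 s, well inside the 58 s limit. The filter plate is against the end stop, and the wide clip holds it to the back plate.

- **Filter plate:** I pushed its -y edge until the force rose from under 2 N to about 9 N at the stop. The tool was then 49.5 mm to the -y side of the holder's middle, where I expected it. The camera put the plate's edges within about 1 px (under 1 mm) of the at-stop position, before and after clipping.
- **Wide clip:** I took it off the rail with 25 N; the handles closed to about 18.7 mm, which is fully squeezed. I lowered it in line with the leaning plates until the spine met the top edges with about 13 N, at the expected height, then let go.
- **Last pictures:** The clip sits over the middle with a jaw on each side of the two plates, and the gripper is clear. It looks about 1 mm off the middle towards -y.
- **Not checked:** I did not measure the clip's joint angles or its final height separately. I also took no final picture of the rail or the other things on the table. The gripper only closed on the wide clip, and I saw no sign of other contact.

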